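# Set a scraper up in the bevel jig for regrinding

## Robot

A 7-joint arm with a two-finger parallel gripper is mounted at the origin on a cart in front of the work surface, level with it; the furniture and walls round the work are solid. World frame = base frame: x ahead of the robot, y to its left, z up, the work surface at z = 0. Lengths are in m, angles in rad, forces in N, time in s.
With the tool pointing down it reaches from about 0.4 to 0.85 m from the base axis. Payload 4.5 kg.
Tool frame: the origin (TCP) lies between the finger pads; the fingertips stand arm.nose_length ahead of it and the grasp point (between the pads) lies 11 mm behind it (arm.nose_length is the distance from the TCP to the fingertips, in m); z points along the fingers, y is the line along which they close (so a half turn about z gives the same grasp; the last joint's range is limited). The gripper opens to 85 mm and grips with 20 to 120 N. Pads are 22 mm wide; open, the fingers measure 114 mm over their backs; the gripper's body (76 mm by 85 mm) begins 54 mm behind the grasp point. The pads swing forward as they close: fully open they stand 13 mm farther back than shut.
Start: joints at [1.285, 0.689, -0.195, 1.565, 0.157, 0.902, -0.215], TCP at [0.197, -0.593, 0.239] pointing down, gripper open.
Joint ranges: [-3.01, 3.01], [-0.46, 2.08], [-1.47, 1.51], [0.13, 2.56], [-1, 4.14], [0.04, 2.09], [-2.66, 2.66]. Speed limits (rad/s): [2.57, 2.57, 3.14, 3.14, 3.14, 3.14, 3.14].

## Interface

Orientations are given as a 3x3 rotation matrix whose columns are the frame's x, y, z axes.
In Python, from cell import arm, optics, sign_off gives the robot as it stands (arm), with the cameras (optics) and the job as plain functions.
- The arm moves only by the shell command python3 jog.py 'ROWS' [OPENING] [FORCE]. ROWS is a JSON list of rows, 1 to 8 of them, each of 6 numbers: dx, dy, dz in m, then a rotation vector rx, ry, rz in rad; each row is the pose to reach, as a shift and turn from the pose commanded when the command began, along the tool's axes at that moment; what a row does not reach only later rows make up. A row lasts 1/8 s, in which the tool goes at most 0.0625 m and 0.188 rad, less where a joint would pass 70% of its speed; a pose out of reach is approached as far as the arm can. OPENING is the finger opening in m, set as the command begins (- or left out keeps the last). The fingers move at their own pace and stop on an object; FORCE is the grip in N (left out, the last holds). Time passes only in rows, so rows that do not move let the fingers close. It prints the time, the measured TCP pose, the force, the opening and the grip force at its end.
- arm.state(): the state, without advancing time (a new reading comes with each control period).
- optics.camera(name): name is "scene" or "top" or "wrist"; returns the picture (400x640x3 uint8, red, green, blue); there is no depth.
- optics.camera_params(name): a dict with "K" (3x3 intrinsics, pixels), "distortion" ([k1, k2, p1, p2, k3] as OpenCV has them; the pictures are not rectified), "cam_to_world" (4x4, takes a point from camera to world coordinates); the wrist camera has in their place "T_tool_cam" (4x4, takes a point from camera to tool coordinates, whose origin is the TCP and whose axes are the flange's). Camera axes: x right, y down, z forward; pixel columns grow to the right and rows downward; lengths in m; the calibration is good to about 2 mm. A picture is of the moment at which its call begins: read the wrist's pose just before it. camera_params takes no time and is no camera call.
- sign_off(): hands the job in; it is judged then, once.
The state is a dict: "time": time; "joint_pos": joint angles; "dq": joint speeds; "tau": joint torques, N m; "ee_pos": TCP position; "orientation": TCP orientation; "contact_force": force on the tool from outside, world axes, zero at the start; "ft_torque": the same for the moment, N m; "width": finger opening in m; "grip_force": force on a finger pad.
Only numpy, scipy, OpenCV 4.12 (cv2) and the standard library are available. Lean on these libraries where they do the work, as an engineer would, in place of code of your own. Each camera call takes 0.05 s, during which the arm holds its last target. There are 200 camera calls.

## Task

Set the scraper up in the bevel jig for regrinding: slide its blade down the jig's sloping bed and under the bridges until the cutting edge sits fully home and square against the stop plate, then swing the cam lever right down so that it clamps the blade, and let go. If the cam lever has been left down or half down, raise it first, because its cam then closes the slot. Leave the other things on the bench alone.

Things in the scene. Friction and masses are not known exactly. Their poses are not given: they have to be found in the camera images.
- scraper: Hand scraper lying flat, 195 mm long, 0.09 kg. x across the blade, y from blade to handle end, z up; origin on the underside, 98 mm from the edge. Blade: plane 2 mm sheet, 50 mm wide for the first 41 mm from the edge, then tapering to 17 mm. The blade's plane falls 7.2 degrees from the handle's line towards the edge: blade flat on the bed, handle slopes 32.8 degrees.
- scraper_edge (a point): Middle of the scraper's cutting edge, at (0, -97.7, 1) mm in the scraper's frame; axes as the scraper's. The edge touches the bench when the scraper lies flat; the blade's underside is 5.2 mm up at y = -57 mm.
- scraper_grip (a point): On the handle's centre line at (0, 30, 12.5) mm in the scraper's frame, near its centre of mass (y = 27). The handle is 24 mm thick, from y = -15 to +97 mm.
- bevel_jig: Metal wedge on a dark base plate 122 x 108 x 8 mm, bolted down upright. Origin: centre of the plate's underside; x the way its bed runs downhill, y left, z up. The bed, a plane 78 mm wide, slopes 40 degrees down to +x; its plane meets the stop plate at x = 35, z = 22 mm. Uphill from the stop plate: 0 to 8 mm open gap, 8 to 42 mm slot, 42 to 72 mm open apron, where the bed ends.
- jig_stop (a point): Where the middle of the edge belongs: on the stop plate's uphill face, 1 mm off the bed's plane (jig frame 35.6, 0, 22.8 mm); axes as the jig's. The stop plate is 56 mm wide, square to the bed and stands 11 mm over it.
- jig_mouth (a point): Middle of the slot's mouth, 42 mm uphill of the stop, 2 mm off the bed (the slot is 4 mm high, 53 mm wide). Above it a lip turns up from 4 to 9 mm off the bed, 50 mm uphill of the stop. Apron cheeks 8 mm high flare from 53 to 66 mm apart. Bridges over the slot are 9 mm high, bearing ears 19 mm. The blade rubs: push it home with a few newtons.
- lever_pivot (a point): Middle of the lever's pin in the jig, 23 mm uphill of the stop, 13 mm off the bed. The pin lies along the bed's slope, so the lever swings in the plane of the jig's y and the bed's upward normal.
- lever_grip (a point): Centre of the black barrel grip at the cam lever's end: 18 mm thick, 28 mm long, turning freely on a stub that points downhill along the bed's slope like a crank handle; 22 mm downhill of the lever's 8 mm bar and 72 mm from the pivot line, so it can be pinched from both sides and swung round, or pushed.
- cam_lever (a joint): 0 to 1.5 rad. 0: right down, clamping, the grip out to the jig's right (-y by 70 mm, 14.9 mm higher off the bed than the pivot). It grows as the grip swings up over the jig (bar direction: -y turned by q + 0.21 rad towards the bed's upward normal). Clear height under the cam: 2 mm at 0, 2.4 at 0.5, 3.3 at 1.0, all 4 from 1.3 (raised). Stiff (0.1 N m, 1.4 N at the grip), stays put.
- oil_bottle: Bystander: small standing dropper bottle with a red spout, 34 mm thick, 94 mm high, origin at its foot.
- caliper: Bystander: caliper lying flat, 72 x 232 x 16 mm, origin under its middle.
- sanding_block: Bystander: grey sanding block 45 x 68 x 24 mm, origin under its middle.

How it is judged:
By the outcome, as a careful person would: the job done as asked, in the order asked, and still so for the second after the job is handed in, with the robot touching nothing.
It also fails if it takes over 70 s, if anything falls off the work surface, if the arm or the gripper's body presses on something with over 40 N, if the wrist force passes 120 N, or if a joint passes its speed limit or range.

## Working session

There is one attempt and no reset: what is moved stays moved. The work goes in short steps, Python scripts to look and compute and a shell command to move; the robot and the scene stay as the last step left them, time stands still between calls to the robot, and variables do not carry over. Pictures are saved under pics/ and viewed, at most 10 in all, crops included, and the job is handed in when it is done.

```bash
ls; mkdir -p pics; python3 - <<'E'
from cell import arm, optics, sign_off
import cv2
for n in ("scene","top"):
    cv2.imwrite(f"pics/{n}0.png",optics.camera(n)[:,:,::-1])
    p=optics.camera_params(n);print(n,p)
print(optics.camera_params("wrist"),arm.nose_length,arm.state()['time'])
E
```

```text
cell.py
jog.py
pics
scene {'K': array([[478.38843122,   0.        , 322.6581965 ],
       [  0.        , 478.38843122, 193.76392062],
       [  0.        ,   0.        ,   1.        ]]), 'distortion': array([-0.09451396,  0.        ,  0.        ,  0.        ,  0.        ]), 'cam_to_world': array([[ 0.5412696 , -0.36967606,  0.75522634, -0.4859192 ],
       [-0.8404049 , -0.20865032,  0.50018461, -0.81351563],
       [-0.02732806, -0.90543065, -0.42361365,  0.60229799],
       [ 0.        ,  0.        ,  0.        ,  1.        ]])}
top {'K': array([[394.32886241,   0.        , 316.4881992 ],
       [  0.        , 394.32886241, 194.48886924],
       [  0.        ,   0.        ,   1.        ]]), 'distortion': array([-0.04195967,  0.        ,  0.        ,  0.        ,  0.        ]), 'cam_to_world': array([[-0.00981103, -0.98513949,  0.17147576,  0.3320946 ],
       [-0.99985931,  0.01199798,  0.01172201, -0.19468617],
       [-0.01360517, -0.17133663, -0.9851186 ,  1.04759257],
       [ 0.        ,  0.        ,  0.        ,  1.        ]])}
{'K': array([[314.31679837,   0.        , 322.5320905 ],
       [  0.        , 314.31679837, 202.12707016],
       [  0.        ,   0.        ,   1.        ]]), 'distortion': array([-0.03227928,  0.        ,  0.        ,  0.        ,  0.        ]), 'T_tool_cam': array([[ 7.49657424e-04, -9.61623980e-01, -2.74369749e-01,
         6.91504080e-02],
       [ 9.99999276e-01,  4.62738113e-04,  1.11046067e-03,
        -9.24040874e-04],
       [-9.40884269e-04, -2.74370383e-01,  9.61623631e-01,
        -1.34756562e-01],
       [ 0.00000000e+00,  0.00000000e+00,  0.00000000e+00,
         1.00000000e+00]])} 0.008 0.1
```

View pics/top0.png

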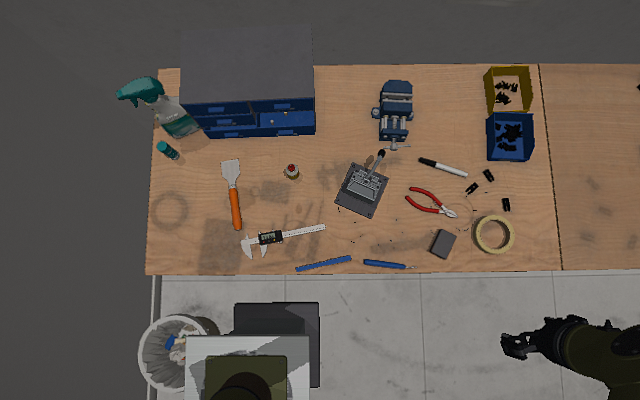

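View pics/scene0.png

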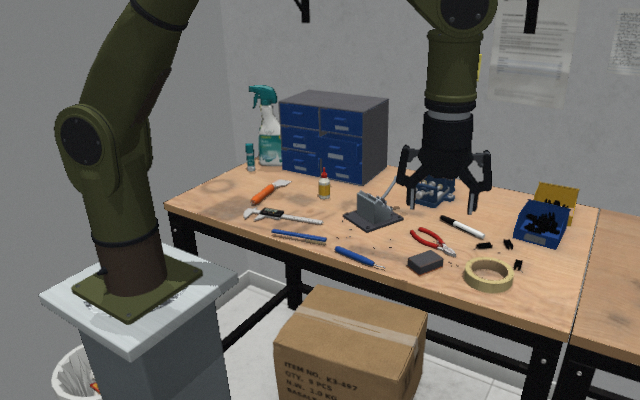

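The top view shows the scraper from about (232,160) at the edge to (238,228) at the handle end, the jig around (362,190) with its lever up-right to (381,153), the bottle at (291,172) and the caliper at (283,238). The scene view agrees. I'll enlarge both regions.

```bash
cat > h.py <<'E'
import numpy as np, cv2
from cell import arm, optics, sign_off
def ray(name,uv,pose=None):
    p=optics.camera_params(name)
    if name=="wrist":
        T=np.eye(4);T[:3,:3]=pose[1];T[:3,3]=pose[0];T=T@p["T_tool_cam"]
    else: T=p["cam_to_world"]
    q=cv2.undistortPoints(np.array([[uv]],float),p["K"],p["distortion"])[0,0]
    return T[:3,3],T[:3,:3]@[q[0],q[1],1]
def onz(name,uv,z,pose=None):
    o,d=ray(name,uv,pose);return o+d*(z-o[2])/d[2]
def tri(r1,r2):
    A=[];b=[]
    for o,d in(r1,r2):
        d=d/np.linalg.norm(d);P=np.eye(3)-np.outer(d,d);A.append(P);b.append(P@o)
    return np.linalg.lstsq(np.vstack(A),np.hstack(b),rcond=None)[0]
def proj(name,X,pose=None):
    p=optics.camera_params(name)
    if name=="wrist":
        T=np.eye(4);T[:3,:3]=pose[1];T[:3,3]=pose[0];T=T@p["T_tool_cam"]
    else: T=p["cam_to_world"]
    M=np.linalg.inv(T)
    return cv2.projectPoints(np.atleast_2d(X).astype(float),cv2.Rodrigues(M[:3,:3])[0],M[:3,3],p["K"],p["distortion"])[0][:,0]
E
python3 - <<'E'
import cv2,numpy as np
a=cv2.imread('pics/top0.png')
L=cv2.resize(a[150:240,205:265],None,fx=6,fy=6,interpolation=3)
R=cv2.resize(a[140:230,325:395],None,fx=6,fy=6,interpolation=3)
cv2.imwrite('pics/crop1.png',np.hstack([L,R]))
E
```

```text
(no output)
```

View pics/crop1.png

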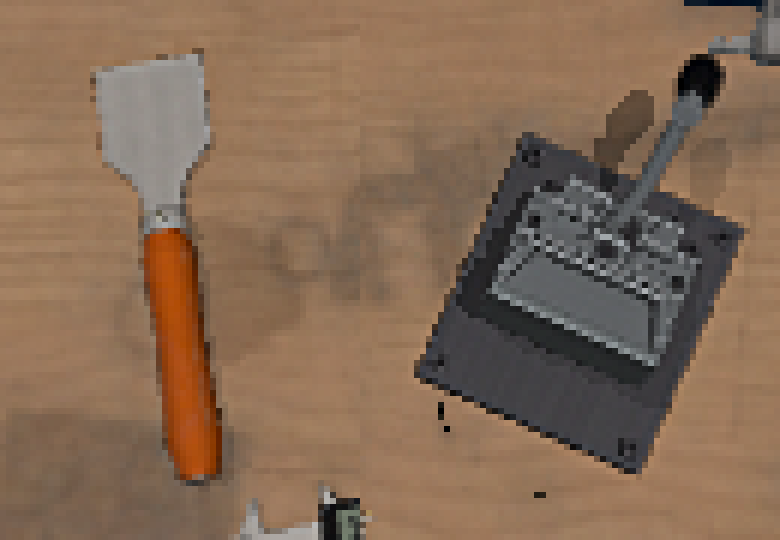

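Crop readings: scraper edge corners are at crop (97,70) and (200,52), and the handle end is at (198,482). The plate corners are at (528,133), (745,230), (637,473) and (417,373), with the apron facing the robot and the black grip at (700,80). Next I'll compute poses and the lever angle.

```bash
cat >> h.py <<'E'
from scipy.optimize import least_squares
c40,s40=np.cos(np.radians(40)),np.sin(np.radians(40))
DN=np.array([c40,0,-s40]);N=np.array([s40,0,c40])   # jig frame: downhill, normal
ST0=np.array([.035,0,.022])
def bed(u,y,n): return ST0-u*DN+np.array([0,y,0])+n*N
def grip_j(q): 
    a=q+.21; return bed(.001,-.072*np.cos(a),.013+.072*np.sin(a))
def yawR(t): return np.array([[np.cos(t),-np.sin(t),0],[np.sin(t),np.cos(t),0],[0,0,1]])
E
python3 - <<'E'
from h import *
uvs=[(325+(x-360)/6,140+y/6) for x,y in[(528,133),(745,230),(637,473),(417,373)]]
C=np.array([onz("top",u,.008) for u in uvs]); print(C.round(4))
print([np.linalg.norm(C[i]-C[(i+1)%4]).round(4) for i in range(4)])
corn=np.array([[.061,.054,.008],[.061,-.054,.008],[-.061,-.054,.008],[-.061,.054,.008]])
f=lambda p:(proj("top",corn@yawR(p[2]).T+[p[0],p[1],0])-uvs).ravel()
r=least_squares(f,[C[:,0].mean(),C[:,1].mean(),-.4],x_scale=[.1,.1,1]); print("jig",r.x,r.fun.round(2))
x,y,t=r.x
g=(325+340/6,140+80/6)
for q in np.arange(0,1.6,.1): print(round(q,1),proj("top",yawR(t)@grip_j(q)+[x,y,0])[0].round(1),proj("scene",yawR(t)@grip_j(q)+[x,y,0])[0].round(1))
print("grip px",g)
a=onz("top",(205+97/6,150+70/6),.001);b=onz("top",(205+200/6,150+52/6),.001);e=onz("top",(205+198/6,150+482/6),.012)
print(a,b,np.linalg.norm(a-b),e,"len",np.linalg.norm((a+b)/2-e)); d=e-(a+b)/2;print("hdir",np.degrees(np.arctan2(d[1],d[0])))
print(arm.state()['orientation'])
E
```

```text
[[ 0.6009 -0.2823  0.008 ]
 [ 0.5548 -0.3784  0.008 ]
 [ 0.4459 -0.3263  0.008 ]
 [ 0.4917 -0.2301  0.008 ]]
[np.float64(0.1066), np.float64(0.1207), np.float64(0.1065), np.float64(0.121)]
jig [ 0.52335419 -0.30428561 -0.44564786] [-0.16 -0.29  0.31 -0.11  0.16  0.33 -0.32  0.04]
0.0 [396.3 180.9] [406.5 208.5]
0.1 [396.7 178.6] [407.5 205.9]
0.2 [396.8 176.3] [408.2 203.3]
0.3 [396.7 173.9] [408.7 200.8]
0.4 [396.2 171.6] [409.  198.2]
0.5 [395.5 169.2] [409.  195.8]
0.6 [394.5 166.8] [408.8 193.4]
0.7 [393.3 164.6] [408.3 191.1]
0.8 [391.7 162.4] [407.7 189. ]
0.9 [390.  160.3] [406.8 187.1]
1.0 [388.  158.4] [405.7 185.3]
1.1 [385.8 156.6] [404.5 183.7]
1.2 [383.5 155. ] [403.  182.3]
1.3 [381.  153.6] [401.5 181.2]
1.4 [378.4 152.4] [399.7 180.3]
1.5 [375.7 151.5] [397.9 179.6]
grip px (381.6666666666667, 153.33333333333334)
[0.60910262 0.07908384 0.001     ] [0.61689988 0.03177138 0.001     ] 0.04795066540898381 [0.41894894 0.02553728 0.012     ] len 0.19664874875141136
hdir -171.24341823370838
[[ 9.49266927e-01  3.14470753e-01 -6.68566383e-04]
 [ 3.14471438e-01 -9.49265563e-01  1.61433216e-03]
 [-1.26986794e-04 -1.74267716e-03 -9.99998473e-01]]
```

```bash
cat >> h.py <<'E'
from scipy.spatial.transform import Rotation as Ro
def go(p,R,s=None):
    s=s or arm.state();R0=np.array(s['orientation']);d=R0.T@(np.array(p)-s['ee_pos']);w=Ro.from_matrix(R0.T@R).as_rotvec()
    print("t",round(s['time'],2),"delta",d.round(4),w.round(3),"rows",max(np.linalg.norm(d)/.0625,np.linalg.norm(w)/.188).round(1))
def tool(yaw,tilt=0): # x axis along yaw; tilt>0: fingers point back towards -x
    c,s=np.cos(tilt),np.sin(tilt);f=yawR(yaw)
    return f@np.array([[c,0,-s],[0,-1,0],[-s,0,-c]])
E
python3 -c "
from h import *
go([.41,-.25,.30],tool(-.4456))"
```

```text
t 0.1 delta [ 0.3107 -0.2583 -0.061 ] [-0.002  0.001  0.765] rows 6.5
```

```bash
python3 jog.py '[[0.04,-0.03,-0.06,0,0,0.11],[0.09,-0.07,-0.061,0,0,0.22],[0.13,-0.11,-0.061,0,0,0.33],[0.18,-0.15,-0.061,0,0,0.44],[0.22,-0.18,-0.061,0,0,0.55],[0.27,-0.22,-0.061,0,0,0.66],[0.311,-0.258,-0.061,0,0,0.765],[0.311,-0.258,-0.061,0,0,0.765]]'
python3 jog.py '[[0,0,0,0,0,0],[0,0,0,0,0,0]]'
python3 - <<'E'
from h import *
s=arm.state();im=optics.camera("wrist")[:,:,::-1]
np.savez("w1.npz",p=s['ee_pos'],R=s['orientation'])
cv2.imwrite("pics/w1.png",im)
o=(s['ee_pos'],s['orientation'])
j=lambda X:yawR(-.4456)@X+[.5234,-.3043,0]
for X in[[.061,.054,.008],[.061,-.054,.008],[-.061,-.054,.008],[-.061,.054,.008],bed(.072,0,0),grip_j(1.28)]: print(proj("wrist",j(np.array(X)),o)[0].round(1))
cv2.imwrite("pics/w1c.png",cv2.resize(im[60:360,170:570],None,fx=2,fy=2,interpolation=3))
E
```

```text
time: 1.1
ee_pos: [0.4135, -0.2449, 0.3]
orientation: [[0.907, -0.421, 0.001], [-0.421, -0.907, 0.003], [-0.0, -0.003, -1.0]]
contact_force: [-0.8, -1.6, 0.4]
width: 0.0855
grip_force: 0.0
time: 1.35
ee_pos: [0.4096, -0.2522, 0.3002]
orientation: [[0.901, -0.433, -0.001], [-0.433, -0.901, -0.001], [-0.0, 0.001, -1.0]]
contact_force: [-0.4, -0.2, -0.6]
width: 0.0853
grip_force: 0.0
[276.   13.6]
[364.6  13.4]
[361.8 116.3]
[279.6 116.5]
[320.3  78.5]
[325.9 -43.6]
```

View pics/w1c.png

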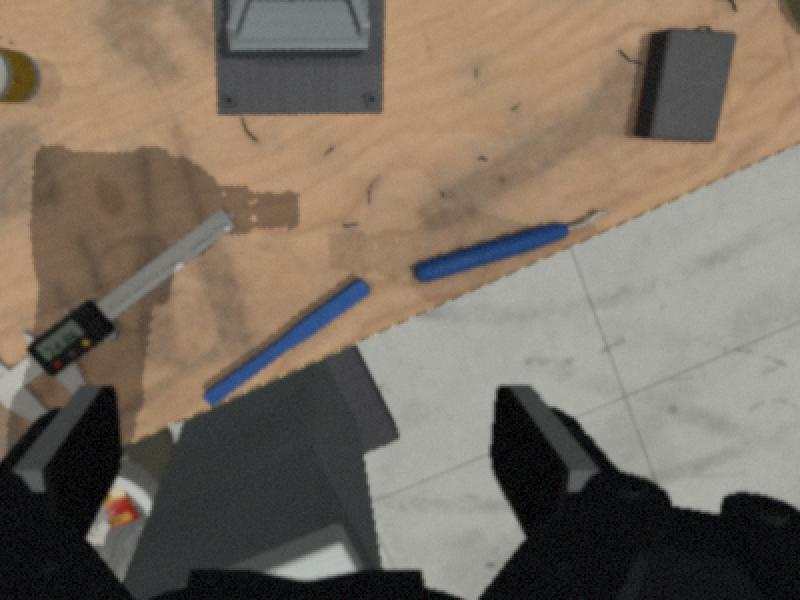

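The crop shows the jig plate's near corners at full-frame (279,116.5) and (361,116.5). They match the predictions within 1 px, so the jig pose holds. Next I'll hover over the scraper.

```bash
python3 -c "
from h import *
go([.4866,.0359,.20],tool(.153))"
```

```text
t 1.4 delta [-0.0555 -0.2931  0.1001] [ 0.001  0.    -0.601] rows 5.0
```

```bash
python3 jog.py '[[-0.011,-0.058,0.02,0,0,-0.12],[-0.022,-0.116,0.04,0,0,-0.24],[-0.033,-0.175,0.06,0,0,-0.36],[-0.044,-0.234,0.08,0,0,-0.48],[-0.0555,-0.293,0.1,0,0,-0.601],[-0.0555,-0.293,0.1,0,0,-0.601],[-0.0555,-0.293,0.1,0,0,-0.601]]' | head -3
python3 - <<'E'
from h import *
s=arm.state();im=optics.camera("wrist")[:,:,::-1]
o=(s['ee_pos'],s['orientation']);np.savez("w2.npz",p=o[0],R=o[1])
e=np.array([.613,.0554,0]);d=np.array([-.988,-.152,0]);l=np.array([-.152,.988,0])
for X in[e+l*.025,e-l*.025,e+d*.128+[0,0,.024],e+d*.195+[0,0,.012]]: print(X,proj("wrist",X,o)[0].round(1))
cv2.imwrite("pics/w2.png",im)
E
```

```text
time: 2.28
ee_pos: [0.4866, 0.0362, 0.2001]
orientation: [[0.988, 0.153, -0.001], [0.153, -0.988, -0.001], [-0.001, 0.001, -1.0]]
[0.6092 0.0801 0.    ] [297.8  50.5]
[0.6168 0.0307 0.    ] [348.8  50.6]
[0.486536 0.035944 0.024   ] [323.1 183.4]
[0.42034 0.02576 0.012  ] [323.  240.2]
```

View pics/w2.png

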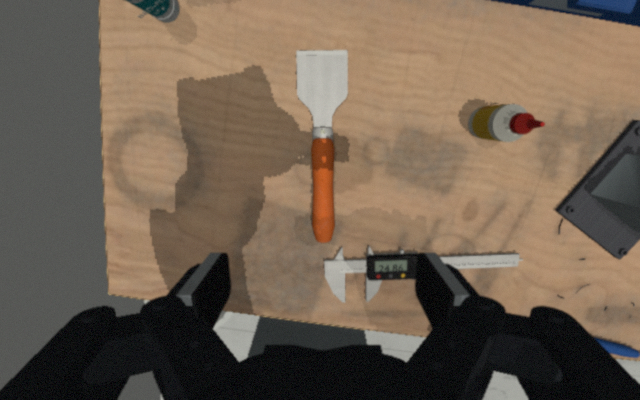

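The scraper sits at (297,51), (347,51) and (323,241), within a pixel or so of the prediction. I'll descend and grip.

```bash
python3 jog.py '[[0,0,0.06,0,0,0],[0,0,0.12,0,0,0],[0,0,0.16,0,0,0],[0,0,0.185,0,0,0],[0,0,0.191,0,0,0],[0,0,0.191,0,0,0]]' 0.05
python3 jog.py '[[0,0,0,0,0,0],[0,0,0,0,0,0],[0,0,0,0,0,0],[0,0,0,0,0,0],[0,0,0,0,0,0]]' 0.0 90
```

```text
time: 3.08
ee_pos: [0.4871, 0.0364, 0.0099]
orientation: [[0.988, 0.153, 0.001], [0.153, -0.988, -0.001], [0.001, 0.001, -1.0]]
contact_force: [0.1, -0.2, 0.4]
width: 0.0499
grip_force: 0.0
time: 3.7
ee_pos: [0.4875, 0.0375, 0.0108]
orientation: [[0.988, 0.154, 0.002], [0.154, -0.988, -0.0], [0.002, 0.0, -1.0]]
contact_force: [-0.3, -0.6, 7.5]
width: 0.0214
grip_force: 87.9
```

```bash
cat >> h.py <<'E'
JX=np.array([.5234,-.3043,0]);JY=-.4456
EO=np.array([.127,0,.0098])
RT=tool(JY,.5725)
def edge(u,y,n,R=RT,eo=EO): return yawR(JY)@bed(u,y,n)+JX-R@eo
def where(s=None):
    s=s or arm.state();X=yawR(JY).T@(s['ee_pos']+np.array(s['orientation'])@EO-JX)-ST0
    L=RT.T@np.array(s['orientation'])
    F=yawR(JY).T@np.array(s['contact_force']);print("t",round(s['time'],2),"edge u,y,n mm",(1e3*np.array([-X@DN,X[1],X@N])).round(1),"rot",Ro.from_matrix(L).as_rotvec().round(3),"F dn,y,n",np.array([F@DN,F[1],F@N]).round(1),"w",round(s['width'],4))
E
python3 -c "
from h import *
s=arm.state()
go([.4875,.0375,.2],tool(.153))
p=edge(.11,0,.05);print(p)
s['ee_pos']=np.array([.4875,.0375,.2]);go(p,RT,s)"
```

```text
t 3.7 delta [ 4.000e-04  1.000e-04 -1.892e-01] [ 0.    -0.002  0.002] rows 3.0
[ 0.41641147 -0.25319802  0.2080466 ]
t 3.7 delta [-0.1151  0.2762 -0.0082] [ 0.172 -0.557  0.584] rows 4.8
```

```bash
python3 jog.py '[[0,0,-0.05,0,0,0],[0,0,-0.11,0,0,0],[0,0,-0.17,0,0,0],[0,0,-0.19,0,0,0],[0,0,-0.19,0,0,0]]' | head -2
python3 jog.py '[[-0.019,0.046,-0.015,0.02,-0.09,0.1],[-0.038,0.092,-0.02,0.05,-0.18,0.2],[-0.057,0.138,-0.02,0.08,-0.27,0.3],[-0.077,0.184,-0.02,0.11,-0.37,0.4],[-0.096,0.23,-0.015,0.14,-0.46,0.5],[-0.115,0.276,-0.008,0.172,-0.557,0.584],[-0.115,0.276,-0.008,0.172,-0.557,0.584],[-0.115,0.276,-0.008,0.172,-0.557,0.584]]'
python3 - <<'E'
from h import *
where();s=arm.state();print(s['joint_pos'])
o=(s['ee_pos'],s['orientation']);im=optics.camera("wrist")[:,:,::-1]
j=lambda X:yawR(JY)@X+JX
for X in [s['ee_pos']+o[1]@(EO+[0,.025,0]),s['ee_pos']+o[1]@(EO-[0,.025,0]),j(bed(.072,.039,0)),j(bed(.072,-.039,0)),j(grip_j(1.28))]: print(proj("wrist",X,o)[0].round(1))
cv2.imwrite("pics/w3.png",cv2.resize(im[0:200,200:460],None,fx=3,fy=3,interpolation=3))
E
```

```text
time: 4.32
ee_pos: [0.4876, 0.0376, 0.2013]
time: 5.32
ee_pos: [0.4154, -0.2519, 0.2059]
orientation: [[0.757, -0.43, -0.492], [-0.36, -0.903, 0.235], [-0.545, -0.0, -0.838]]
contact_force: [0.2, 0.1, -0.8]
width: 0.0211
grip_force: 89.1
t 5.33 edge u,y,n mm [109.7   0.8  46.9] rot [-0.    -0.004 -0.001] F dn,y,n [ 0.6  0.2 -0.5] w 0.0211
[ 0.45750054  0.83754239 -0.01656382  1.52351453  0.01124732  1.35749369
 -1.5782959 ]
[385.9 -37.6]
[260.4 -37.7]
[251.2 -61. ]
[397.7 -60.7]
[ 346.2 -460.7]
```

View pics/w3.png

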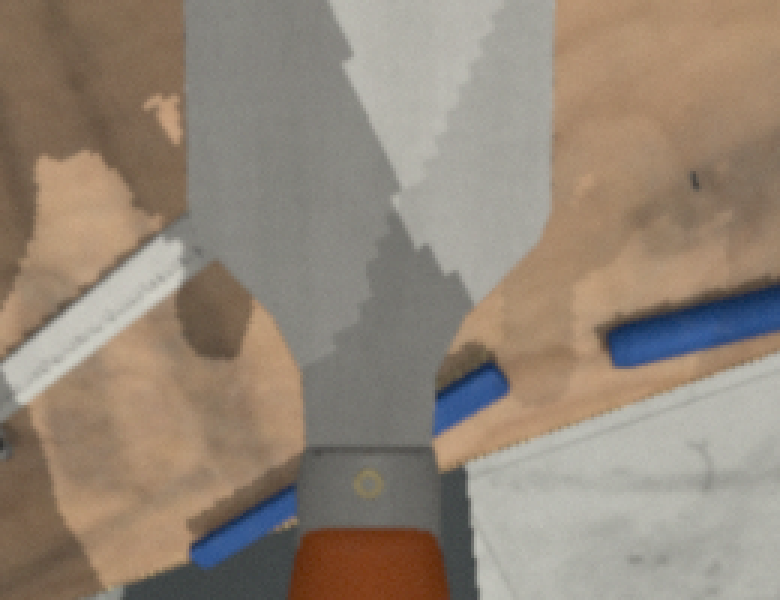

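The blade's sides are at full-frame columns 262 and 384, centred on 323 and square in the hand, with the shoulders at row ≈ 72. I'll check the along-handle offset.

```bash
python3 -c "
from h import *
s=arm.state();o=(s['ee_pos'],s['orientation'])
for dx in(-.003,0,.003):
  for y in(.025,-.025): print(dx,proj('wrist',o[0]+o[1]@(EO+[-.0407+dx,y,-.0065]),o)[0].round(1))
go(edge(.068,0,.006),RT)"
```

```text
-0.003 [384.   76.3]
-0.003 [262.3  76.2]
0 [384.3  68.5]
0 [261.9  68.5]
0.003 [384.7  60.6]
0.003 [261.6  60.6]
t 5.38 delta [0.0366 0.0016 0.0468] [0.001 0.004 0.003] rows 1.0
```

```bash
sed -i 's/EO=np.array(\[.127/EO=np.array([.126/' h.py
python3 jog.py '[[0.02,0.001,0.02,0,0,0],[0.0376,0.0016,0.038,0,0.003,0.002],[0.0376,0.0016,0.0468,0,0.004,0.003],[0.0376,0.0016,0.0468,0,0.004,0.003]]' >/dev/null
python3 -c "
from h import *
where();go(edge(.068,0,.001),RT);go(edge(.056,0,.002),RT)"
```

```text
t 5.88 edge u,y,n mm [68.6 -1.4  6.4] rot [-0.001  0.     0.002] F dn,y,n [ 0.1 -0.5 -0.3] w 0.0215
t 5.88 delta [-0.     -0.0011  0.0054] [ 0.001 -0.    -0.002] rows 0.1
t 5.88 delta [ 0.012  -0.0012  0.006 ] [ 0.001 -0.    -0.002] rows 0.2
```

```bash
w(){ python3 -c "from h import *;where()"; }
python3 jog.py '[[0,-0.001,0.003,0,0,0],[0,-0.001,0.003,0,0,0]]' >/dev/null; w
python3 jog.py '[[0,0,0.001,0,0,0],[0,0,0.001,0,0,0]]' >/dev/null; w
python3 jog.py '[[0,0,0.001,0,0,0],[0,0,0.001,0,0,0]]' >/dev/null; w
```

```text
t 6.12 edge u,y,n mm [67.8 -0.6  4.9] rot [-0.001  0.003  0.002] F dn,y,n [ 1.2  1.2 -0.6] w 0.0216
t 6.38 edge u,y,n mm [67.4 -0.9  3.6] rot [-0.001  0.002  0.003] F dn,y,n [ 0.1  0.6 -1.1] w 0.0213
t 6.62 edge u,y,n mm [67.3 -0.8  2.3] rot [-0.001  0.002  0.003] F dn,y,n [ 0.4 -0.3 -0.2] w 0.0212
```

```bash
w(){ python3 -c "from h import *;where()"; }
for i in 1 2 3; do python3 jog.py '[[0,0,0.001,0,0,0],[0,0,0.001,0,0,0]]' >/dev/null; w;done
```

```text
t 6.88 edge u,y,n mm [67.1 -0.8  1.4] rot [-0.001  0.002  0.003] F dn,y,n [ 0.3 -0.  -0.7] w 0.0216
t 7.12 edge u,y,n mm [66.9 -0.8  0.6] rot [-0.001  0.002  0.003] F dn,y,n [ 0.4  0.2 -0.1] w 0.0211
t 7.38 edge u,y,n mm [66.9 -0.9 -0.4] rot [-0.001  0.002  0.003] F dn,y,n [ 0.6 -0.7  0.9] w 0.0213
```

```bash
w(){ python3 -c "from h import *;where()"; }
for i in 1 2; do python3 jog.py '[[0,0,0.001,0,0,0],[0,0,0.001,0,0,0]]' >/dev/null; w;done
```

```text
t 7.62 edge u,y,n mm [66.7 -0.8 -1.4] rot [-0.001  0.002  0.003] F dn,y,n [-0.9  0.1  2.3] w 0.0212
t 7.88 edge u,y,n mm [66.6 -0.8 -2.3] rot [-0.001  0.002  0.003] F dn,y,n [-2.2  0.2  3.3] w 0.021
```

```bash
w(){ python3 -c "from h import *;where()"; }
python3 jog.py '[[0,-0.0012,-0.0018,0,0,-0.003],[0.005,-0.0012,-0.0012,0,0,-0.003],[0.01,-0.0012,-0.0006,0,0,-0.003],[0.01,-0.0012,-0.0006,0,0,-0.003]]' >/dev/null; w
python3 jog.py '[[0.005,0,0.0006,0,0,0],[0.01,0,0.00125,0,0,0],[0.01,0,0.00125,0,0,0]]' >/dev/null; w
```

```text
t 8.38 edge u,y,n mm [55.9  1.1 -0.6] rot [-0.001  0.003 -0.001] F dn,y,n [ 1.  -0.3  1.6] w 0.0213
t 8.75 edge u,y,n mm [46.   0.7 -0.5] rot [-0.001  0.003 -0.   ] F dn,y,n [1.4 0.4 1.8] w 0.0213
```

```bash
w(){ python3 -c "from h import *;where()"; }
for i in 1 2 3; do python3 jog.py '[[0.005,0,0.0006,0,0,0],[0.01,0,0.00125,0,0,0],[0.01,0,0.00125,0,0,0]]' >/dev/null; w; done
```

```text
t 9.12 edge u,y,n mm [35.9  0.7 -0.3] rot [-0.001  0.003 -0.   ] F dn,y,n [-0.2 -0.1  1.8] w 0.0216
t 9.5 edge u,y,n mm [25.8  0.7 -0.3] rot [-0.001  0.003 -0.   ] F dn,y,n [-0.2  0.7  3.2] w 0.0213
t 9.88 edge u,y,n mm [15.8  0.7 -0.2] rot [-0.001  0.003 -0.   ] F dn,y,n [0.3 0.8 4. ] w 0.0216
```

```bash
w(){ python3 -c "from h import *;where()"; }
python3 jog.py '[[0.005,0,0.0004,0,0,0],[0.01,0,0.001,0,0,0],[0.01,0,0.001,0,0,0]]' >/dev/null; w
for i in 1 2 3; do python3 jog.py '[[0.002,0,0.00025,0,0,0],[0.002,0,0.00025,0,0,0]]' >/dev/null; w; done
```

```text
t 10.25 edge u,y,n mm [5.8 0.8 0. ] rot [-0.001  0.003 -0.   ] F dn,y,n [-2.3  0.3  4.8] w 0.0219
t 10.5 edge u,y,n mm [ 4.3  0.8 -0.1] rot [-0.001  0.002 -0.   ] F dn,y,n [-3.5 -0.4  5.2] w 0.0215
t 10.75 edge u,y,n mm [ 2.3  0.8 -0.1] rot [-0.001  0.002 -0.   ] F dn,y,n [-3.8 -0.4  5.8] w 0.0214
t 11.0 edge u,y,n mm [ 1.2  0.7 -0.4] rot [-0.001 -0.    -0.   ] F dn,y,n [-5.9  0.7  6.9] w 0.0215
```

```bash
w(){ python3 -c "from h import *;where();print(arm.state()['ft_torque'])"; }
python3 jog.py '[[0.001,0,-0.0006,0,0,0],[0.001,0,-0.0006,0,0,0]]' >/dev/null; w
for i in 1 2 3; do python3 jog.py '[[0.0015,0,0.0002,0,0,0],[0.0015,0,0.0002,0,0,0]]' >/dev/null; w; done
```

```text
t 11.25 edge u,y,n mm [ 1.2  0.7 -0.7] rot [-0.001 -0.003 -0.   ] F dn,y,n [-7.9 -0.6  4.9] w 0.0217
[0.21433512 0.44961136 0.02843108]
t 11.5 edge u,y,n mm [ 1.1  0.6 -1.2] rot [-0.001 -0.006 -0.   ] F dn,y,n [-13.1  -0.    7.3] w 0.0218
[ 0.64931442  1.21769746 -0.016436  ]
t 11.75 edge u,y,n mm [ 1.   0.6 -1.7] rot [-0.001 -0.009 -0.   ] F dn,y,n [-16.7   0.3   8. ] w 0.0214
[ 1.08527365  2.03078057 -0.06990507]
t 12.0 edge u,y,n mm [ 1.   0.6 -2.1] rot [-0.001 -0.012  0.   ] F dn,y,n [-21.2   1.1  11.6] w 0.0214
[ 1.43214953  2.8281527  -0.04476195]
```

```bash
w(){ python3 -c "from h import *;where();print(arm.state()['ft_torque'])"; }
python3 jog.py '[[-0.003,0,-0.0008,0,0,0],[-0.003,0,-0.0008,0,0,0]]' >/dev/null; w
python3 jog.py '[[0,0,-0.0008,0,0,0],[0,0,-0.0008,0,0,0]]' >/dev/null; w
python3 - <<'E'
from h import *
im=optics.camera("wrist")[:,:,::-1];s=arm.state();o=(s['ee_pos'],s['orientation'])
j=lambda X:yawR(JY)@X+JX
for u in(0,.008,.042,.072): print(u,proj("wrist",j(bed(u,0,.0)),o)[0].round(1))
cv2.imwrite("pics/w4.png",cv2.resize(im[0:200,200:460],None,fx=3,fy=3,interpolation=3))
im=optics.camera("scene")[:,:,::-1]
for u in(0,.042,.072): print(proj("scene",j(bed(u,0,0)))[0])
cv2.imwrite("pics/s4.png",cv2.resize(im[140:260,310:450],None,fx=5,fy=5,interpolation=3))
E
```

```text
t 12.25 edge u,y,n mm [ 1.1  0.6 -1.1] rot [-0.001 -0.006 -0.   ] F dn,y,n [-10.9  -1.    5.9] w 0.0218
[0.52842543 1.03193226 0.06206221]
t 12.5 edge u,y,n mm [ 1.1  0.5 -1.1] rot [-0.001 -0.007 -0.   ] F dn,y,n [-9.5  0.5  2.5] w 0.0216
[0.43033511 0.87877784 0.0154548 ]
0 [324.4 -39.7]
0.008 [324.4 -18.2]
0.042 [324.3  70.6]
0.072 [324.3 144.6]
[383.89365718 207.77466561]
[374.49529877 201.7432623 ]
[367.52665294 197.2728294 ]
```

View pics/s4.png

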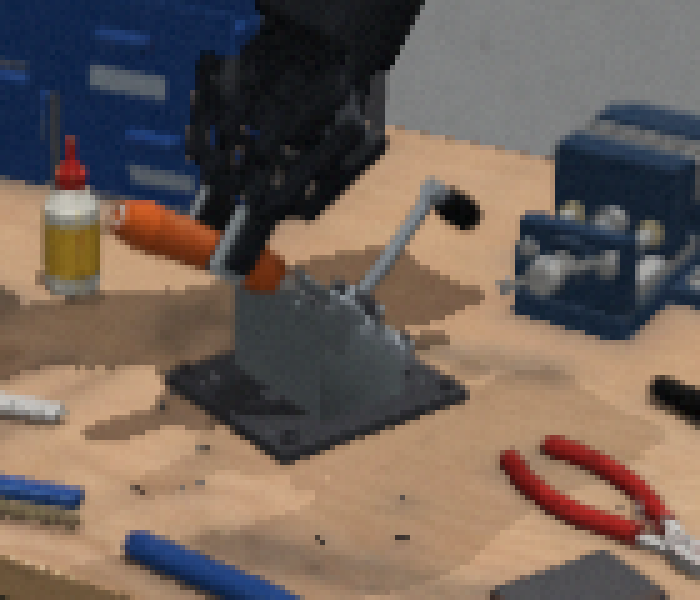

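The scene crop shows the handle sloping out of the jig at (200,240), the blade under the bridges, and the lever still raised with its grip at (458,208). I'll ease the push, release and back away.

```bash
w(){ python3 -c "from h import *;where()"; }
python3 jog.py '[[-0.0015,0,0,0,0,0],[-0.0015,0,0,0,0,0]]' >/dev/null; w
python3 jog.py '[[0,0,0,0,0,0],[0,0,0,0,0,0],[0,0,0,0,0,0],[0,0,0,0,0,0]]' 0.05 >/dev/null; w
python3 jog.py '[[0,0,-0.04,0,0,0],[0,0,-0.09,0,0,0],[0,0,-0.12,0,0,0],[0,0,-0.12,0,0,0]]' >/dev/null
python3 - <<'E'
from h import *
s=arm.state();o=(s['ee_pos'],s['orientation']);im=optics.camera("wrist")[:,:,::-1]
j=lambda X:yawR(JY)@X+JX
for X in (bed(0,.025,.001),bed(0,-.025,.001),bed(.041,.025,.002),bed(.041,-.025,.002),bed(.072,0,0)): print(proj("wrist",j(X),o)[0].round(1))
print(o[0])
cv2.imwrite("pics/w5.png",cv2.resize(im[0:200,190:450],None,fx=3,fy=3,interpolation=3))
E
```

```text
t 12.85 edge u,y,n mm [ 1.2  0.5 -0.3] rot [-0.001 -0.003 -0.   ] F dn,y,n [-6.9 -0.2  0.8] w 0.0213
t 13.35 edge u,y,n mm [-0.6  0.8  1.5] rot [-0.001  0.002 -0.   ] F dn,y,n [ 0.7 -0.2  0.1] w 0.0501
[291.5  39.6]
[355.8  39.7]
[291.9  93.6]
[355.3  93.7]
[323.6 133.8]
[ 0.5257783  -0.30449109  0.20147811]
```

View pics/w5.png

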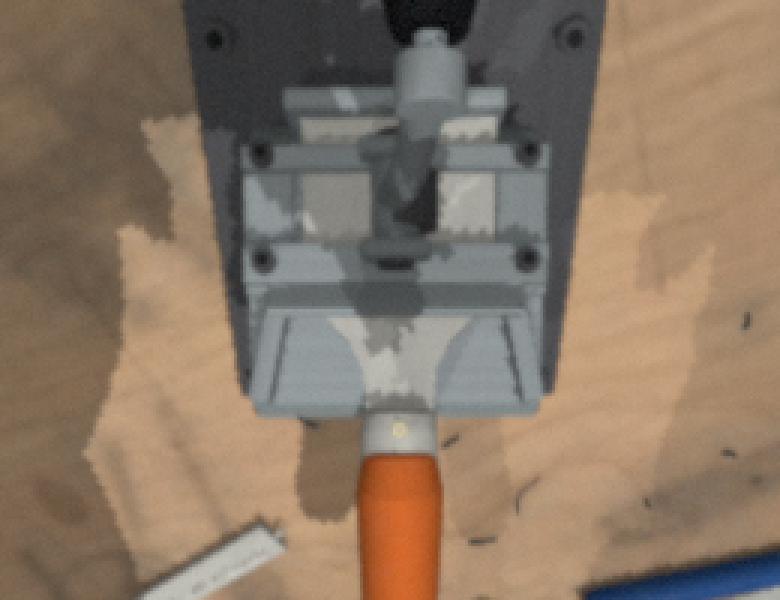

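The blade reaches the stop plate squarely: its edge is flush along crop row ~115, and the blade is centred between columns 300 and 497. The lever hub is at crop (430,80), leaning slightly right. Next is the lever angle and the pinch pose.

```bash
python3 - <<'E'
from h import *
s=arm.state();o=(s['ee_pos'],s['orientation'])
j=lambda X:yawR(JY)@X+JX
for q in(1.1,1.2,1.3,1.4): 
    a=q+.21;print(q,[proj("wrist",j(bed(u,-.072*np.cos(a),.013+.072*np.sin(a))),o)[0].round(1) for u in(.023,.013)])
q=1.28
g=j(grip_j(q));print(g)
tz=RT[:,2]
tgt=g+RT@[.002,0,.008]
print("pre");go(tgt-tz*.07,RT);s['ee_pos']=tgt-tz*.07;s['orientation']=RT;print("down");go(tgt,RT,s)
s['ee_pos']=tgt
for qq in(1.1,.9,.7,.5,.3,.15,0,-.04):
    go(tgt+j(grip_j(qq))-g,RT,s)
E
```

```text
1.1 [array([360.2,  25.6]), array([360.4,   5.4])]
1.2 [array([346.9,  24.4]), array([347.1,   3.9])]
1.3 [array([333.1,  23.7]), array([333.2,   3.1])]
1.4 [array([319.1,  23.6]), array([319.,   3.])]
[ 0.60095208 -0.34778181  0.08757664]
pre
t 13.9 delta [ 0.1371  0.0067 -0.0147] [ 0.001 -0.003  0.   ] rows 2.2
down
t 13.9 delta [-0.   -0.    0.07] [0. 0. 0.] rows 1.1
t 13.9 delta [-0.0003  0.0128  0.0022] [0. 0. 0.] rows 0.2
t 13.9 delta [-0.0009  0.0262  0.0072] [0. 0. 0.] rows 0.4
t 13.9 delta [-0.0019  0.0384  0.0148] [0. 0. 0.] rows 0.7
t 13.9 delta [-0.0031  0.0488  0.0246] [0. 0. 0.] rows 0.9
t 13.9 delta [-0.0046  0.057   0.0363] [0. 0. 0.] rows 1.1
t 13.9 delta [-0.0058  0.0616  0.046 ] [0. 0. 0.] rows 1.2
t 13.9 delta [-0.0071  0.0646  0.0563] [0. 0. 0.] rows 1.4
t 13.9 delta [-0.0075  0.0652  0.0591] [0. 0. 0.] rows 1.4
```

```bash
python3 - <<'E'
from h import *
for n,t,s in[("front jaw top L",(382,110),(310+530/5,140+215/5)),("screw/handle",(393,147),(310+545/5,140+270/5)),("bar left end",(383,149),(310+502/5,140+288/5))]:
    r1,r2=ray("top",t),ray("scene",s);p=tri(r1,r2);print(n,p.round(3),proj("top",p)[0]-t)
for z in(0,.05,.1):print(z,[onz("top",u,z)[:2].round(3) for u in((382,80),(382,137),(410,137),(393,150))])
E
```

```text
front jaw top L [ 0.729 -0.351  0.038] [-4.02488471  2.75883231]
screw/handle [ 0.631 -0.386  0.047] [ 0.27835431 -0.17551824]
bar left end [ 0.631 -0.362  0.031] [ 0.23179518 -0.14884436]
0 [array([ 0.843, -0.372]), array([ 0.674, -0.365]), array([ 0.673, -0.443]), array([ 0.636, -0.394])]
0.05 [array([ 0.819, -0.364]), array([ 0.657, -0.357]), array([ 0.656, -0.431]), array([ 0.622, -0.384])]
0.1 [array([ 0.794, -0.355]), array([ 0.641, -0.349]), array([ 0.64 , -0.419]), array([ 0.607, -0.375])]
```

```bash
python3 - <<'E'
from h import *
s=arm.state()
j=lambda X:yawR(JY)@X+JX
g=j(grip_j(1.3));R=tool(JY,.2);tz=R[:,2]
tgt=g+R@[.002,0,.008];print(tgt)
pre=tgt-tz*.08;mid=np.array([*pre[:2],pre[2]+.03]);print(pre)
go(pre,R)
s['orientation']=R;s['ee_pos']=tgt
for qq in(1.1,.9,.7,.5,.3,.15,0,-.05): go(tgt+j(grip_j(qq))-g,R,s)
E
```

```text
[ 0.60196481 -0.34667372  0.07941679]
[ 0.61630638 -0.35352383  0.15782212]
t 13.9 delta [ 0.1108  0.0053 -0.0207] [0.001 0.369 0.001] rows 2.0
t 13.9 delta [-0.0011  0.0142  0.002 ] [0. 0. 0.] rows 0.2
t 13.9 delta [-0.0035  0.0276  0.0065] [0. 0. 0.] rows 0.5
t 13.9 delta [-0.0072  0.0398  0.0132] [0. 0. 0.] rows 0.7
t 13.9 delta [-0.0119  0.0502  0.0219] [0. 0. 0.] rows 0.9
t 13.9 delta [-0.0175  0.0585  0.0323] [0. 0. 0.] rows 1.1
t 13.9 delta [-0.0222  0.063   0.0409] [0. 0. 0.] rows 1.3
t 13.9 delta [-0.0272  0.066   0.0499] [0. 0. 0.] rows 1.4
t 13.9 delta [-0.0289  0.0667  0.0531] [0. 0. 0.] rows 1.4
```

```bash
python3 jog.py '[[0.03,0.001,-0.04,0,0.1,0],[0.08,0.004,-0.045,0,0.25,0],[0.1108,0.0053,-0.0207,0.001,0.369,0.001],[0.1108,0.0053,-0.0207,0.001,0.369,0.001],[0.1108,0.0053,-0.0207,0.001,0.369,0.001]]'
python3 - <<'E'
from h import *
s=arm.state();o=(s['ee_pos'],s['orientation']);im=optics.camera("wrist")[:,:,::-1]
j=lambda X:yawR(JY)@X+JX
print([proj("wrist",j(grip_j(q)),o)[0].round(1) for q in(1.2,1.3,1.4)])
cv2.imwrite("pics/w6.png",im)
go(j(grip_j(1.3))+tool(JY,.2)@[.002,0,.008],tool(JY,.2))
E
```

```text
time: 14.52
ee_pos: [0.6157, -0.3532, 0.1581]
orientation: [[0.883, -0.431, -0.182], [-0.422, -0.902, 0.087], [-0.202, -0.0, -0.979]]
contact_force: [0.2, -0.0, 0.3]
width: 0.0499
grip_force: 0.0
[array([333.1, 217.3]), array([322.9, 217.1]), array([312.5, 217.1])]
t 14.57 delta [-0.      0.0001  0.0809] [-0.     0.001 -0.   ] rows 1.3
```

View pics/w6.png

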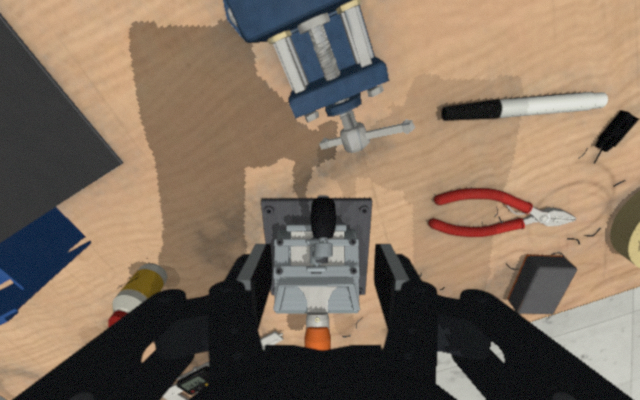

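The black grip is at (323,217), exactly as predicted and centred between the fingers, and the vise is clear. I'll descend and pinch.

```bash
python3 jog.py '[[0,0,0.04,0,0,0],[0,0,0.07,0,0,0],[0,0,0.08,0,0,0],[0,0,0.08,0,0,0]]' | grep -E "ee_pos|force"
python3 jog.py '[[0,0,0,0,0,0],[0,0,0,0,0,0],[0,0,0,0,0,0],[0,0,0,0,0,0]]' 0 30
```

```text
ee_pos: [0.6022, -0.3468, 0.0798]
contact_force: [-0.3, -0.0, 0.4]
grip_force: 0.0
time: 15.58
ee_pos: [0.6028, -0.3472, 0.0807]
orientation: [[0.884, -0.431, -0.178], [-0.423, -0.902, 0.085], [-0.197, 0.0, -0.98]]
contact_force: [1.6, -1.0, 5.3]
width: 0.0168
grip_force: 29.5
```

```bash
python3 jog.py '[[-0.0011,0.0142,0.002,0,0,0],[-0.0035,0.0276,0.0065,0,0,0],[-0.0072,0.0398,0.0132,0,0,0],[-0.0119,0.0502,0.0219,0,0,0],[-0.0119,0.0502,0.0219,0,0,0]]'
python3 -c "
from h import *
s=arm.state();j=lambda X:yawR(JY)@X+JX;R=tool(JY,.2);tgt=j(grip_j(1.3))+R@[.002,0,.008]
for q in(.5,.3,.15,0,-.05): go(tgt+j(grip_j(q))-j(grip_j(1.3)),R,s)"
```

```text
time: 16.2
ee_pos: [0.5634, -0.3857, 0.0586]
orientation: [[0.883, -0.433, -0.183], [-0.424, -0.902, 0.087], [-0.203, 0.001, -0.979]]
contact_force: [1.3, -1.8, -2.6]
width: 0.0169
grip_force: 29.5
t 16.2 delta [ 0.0015 -0.0016 -0.0021] [ 0.001  0.004 -0.002] rows 0.0
t 16.2 delta [-0.004   0.0066  0.0083] [ 0.001  0.004 -0.002] rows 0.2
t 16.2 delta [-0.0087  0.0112  0.0169] [ 0.001  0.004 -0.002] rows 0.4
t 16.2 delta [-0.0136  0.0142  0.026 ] [ 0.001  0.004 -0.002] rows 0.5
t 16.2 delta [-0.0152  0.0149  0.0291] [ 0.001  0.004 -0.002] rows 0.6
```

```bash
python3 jog.py '[[-0.0045,0.0072,0.0095,0,0,0],[-0.009,0.012,0.018,0,0,0],[-0.0138,0.015,0.0265,0,0,0],[-0.0138,0.015,0.0265,0,0,0]]'
python3 jog.py '[[-0.001,0,0.002,0,0,0],[-0.001,0,0.002,0,0,0]]'
python3 -c "
from h import *
s=arm.state();j=lambda X:yawR(JY)@X+JX;R=tool(JY,.2);tgt=j(grip_j(1.3))+R@[.002,0,.008]
for q in(.1,0,-.05): go(tgt+j(grip_j(q))-j(grip_j(1.3)),R,s)"
```

```text
time: 16.7
ee_pos: [0.5429, -0.3892, 0.0376]
orientation: [[0.884, -0.431, -0.178], [-0.422, -0.902, 0.088], [-0.199, -0.002, -0.98]]
contact_force: [1.7, 2.6, 4.6]
width: 0.0167
grip_force: 30.1
time: 16.95
ee_pos: [0.543, -0.3892, 0.0373]
orientation: [[0.885, -0.431, -0.176], [-0.422, -0.902, 0.086], [-0.196, -0.002, -0.981]]
contact_force: [2.4, 2.2, 10.8]
width: 0.0167
grip_force: 30.9
t 16.95 delta [ 0.002   0.0005 -0.0044] [-0.002 -0.003  0.001] rows 0.1
t 16.95 delta [-0.0014  0.0023  0.0017] [-0.002 -0.003  0.001] rows 0.1
t 16.95 delta [-0.0031  0.003   0.0048] [-0.002 -0.003  0.001] rows 0.1
```

```bash
python3 jog.py '[[-0.0005,0,0.0025,0,0,0],[-0.0005,0,0.0025,0,0,0]]' | grep -E "ee_pos|force"
python3 jog.py '[[0.0008,0,-0.003,0,0,0],[0.0008,0,-0.003,0,0,0]]' | grep -E "ee_pos|force"
python3 jog.py '[[0,0,0,0,0,0],[0,0,0,0,0,0],[0,0,0,0,0,0]]' 0.032 | grep -E "ee_pos|force|width"
python3 jog.py '[[0,0,-0.03,0,0,0],[0,0,-0.09,0,0,0],[0,0,-0.14,0,0,0],[-0.08,0,-0.16,0,0,0],[-0.12,0,-0.17,0,0,0],[-0.12,0,-0.17,0,0,0],[-0.12,0,-0.17,0,0,0]]' | grep -E "time|ee_pos|force"
python3 - <<'E'
from h import *
s=arm.state();o=(s['ee_pos'],s['orientation']);im=optics.camera("wrist")[:,:,::-1]
j=lambda X:yawR(JY)@X+JX
print([proj("wrist",j(grip_j(q)),o)[0].round(1) for q in(0,.1,.2)])
c=proj("wrist",j(bed(0.02,-.03,0)),o)[0];print(c)
x,y=int(max(0,c[0]-100)),int(max(0,c[1]-80));print(x,y)
cv2.imwrite("pics/w7.png",cv2.resize(im[y:y+160,x:x+200],None,fx=3.7,fy=3.7,interpolation=3))
E
```

```text
ee_pos: [0.5432, -0.3892, 0.0368]
contact_force: [2.4, 2.8, 20.3]
grip_force: 31.8
ee_pos: [0.543, -0.3892, 0.0374]
contact_force: [2.0, 2.4, 10.2]
grip_force: 30.7
ee_pos: [0.5403, -0.39, 0.0352]
contact_force: [-0.0, 0.2, 0.1]
width: 0.0319
grip_force: 0.0
time: 18.7
ee_pos: [0.4663, -0.3542, 0.2265]
contact_force: [0.8, -0.0, 0.1]
grip_force: 0.0
[array([323.5,  55.8]), array([321.4,  50.4]), array([318.3,  44.9])]
[280.62220564  93.06999633]
180 13
```

View pics/w7.png

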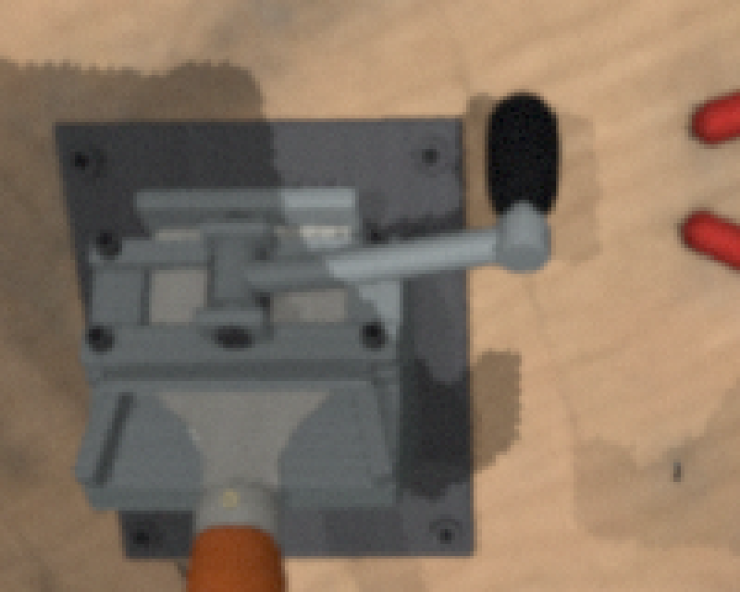

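The lever is right down: its grip is at about (321,54) in the full frame, where q≈0 is predicted. It took 20 N without moving further. The blade strip is flush with the stop plate and square, and the gripper is clear.

```bash
python3 -c "
from cell import arm, optics, sign_off
print(sign_off())"
```

```text
the job is handed in; nothing more can be done
None
```

I handed the job in at about 19 s. The scraper's edge sits home and square against the stop plate, the cam lever is right down clamping the blade, and the gripper has let go and is clear; I haven't seen the judge's result.

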